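# Unscrew the sprung filter cap of a hydraulic power pack

## Robot

A 7-joint arm with a two-finger parallel gripper is mounted at the origin on the work surface. World frame = base frame: x ahead of the robot, y to its left, z up, the work surface at z = 0. Lengths are in mm, angles in rad, forces in N, time in s.
With the tool pointing down it reaches from about 400 to 850 mm from the base axis. Payload 10.4 kg.
Tool frame: the origin (TCP) lies at the very end of the fingers, on their centre line; the grasp point (between the pads) lies 19 mm behind it (hold_point_z is the distance from the TCP to the grasp point, in mm); z points along the fingers, y is the direction in which the jaws open and shut (so a half turn about z gives the same grasp; the last joint's range is limited). The gripper opens to 85 mm and grips with 20 to 120 N. Pads are 22 mm wide; open, the fingers measure 114 mm over their backs; the gripper's body (76 mm by 85 mm) begins 54 mm behind the grasp point. The pads swing forward as they close: fully open they stand 13 mm farther back than shut.
Start: joints at [1.199, 0.332, -0.065, 1.46, 0.022, 1.35, -0.088], TCP at [213.629, -587.379, 231.338] pointing down, gripper open.
Joint ranges: [-2.6, 2.6], [-0.5, 2.12], [-1.47, 1.34], [0.16, 2.42], [-1.27, 4.41], [0.06, 2.06], [-2.6, 2.6]. Speed limits (rad/s): [2.22, 2.22, 2.79, 2.79, 3.14, 3.14, 3.14].

## Interface

Orientations are given as a rotation vector (axis times angle).
In Python, from rig import * gives the robot as it stands.
- The arm moves only by the tool jog_arm, never from a script. Its argument "plan" is a list of rows, each an object with "hand": the opening, from 0 (shut) to 1 (fully open); "delta_pos": the shift along the tool's x, y, z in m, a list of three; "delta_rot": the turn, a rotation vector about the tool's x, y, z in rad, a list of three. A call has 1 to 5 rows; each row is the pose to reach, as a shift and turn from the pose measured when the call began, along the tool's axes at that moment; what a row does not reach only later rows make up. A row lasts 1/12 s, in which the tool goes at most 41.7 mm and 7.16 degrees, less where a joint would pass 70% of its speed; a pose out of reach is approached as far as the arm can. A call with a gripper value outside its range is refused whole. The fingers move at their own pace and stop on an object; "squeeze" is the grip in N (left out, the last holds). Time passes only in rows, so rows that repeat a pose let the fingers close. It gives the time, the measured TCP pose, the force and the opening at its end, in the units of the state.
- state(): the state, without advancing time (a new reading comes with each control period).
- grab_frame(name): name is "scene" or "top" or "wrist"; returns a dict with "img" (480x640x3 uint8, blue, green, red), "K" (3x3 intrinsics, pixels), "rvec" (rotation vector, rad) and "tvec" (3), from world to camera coordinates, as OpenCV has them; the wrist camera has in their place "tool_from_camera" (4x4, takes a point from camera to tool coordinates, whose origin is the TCP and whose axes are the flange's). Camera axes: x right, y down, z forward; pixel columns grow to the right and rows downward; lengths in mm; the calibration is good to about 2 mm. A picture is of the moment at which its call begins: read the wrist's pose just before it. There is no depth.
- finish_job(): hands the job in, once; it reports no verdict.
The state is a dict: "time": time; "q": joint angles; "qvel": joint speeds; "joint_torque": joint torques, N m; "tcp_pos": TCP position; "eef_rot": TCP orientation; "ft_force": force on the tool from outside, world axes, zero at the start; "ft_torque": the same for the moment, N m; "opening": finger opening in mm.
Only numpy, scipy, OpenCV 4.12 (cv2) and the standard library are available. Lean on these libraries where they do the work, as an engineer would, in place of code of your own. Each camera call takes 0.05 s, during which the arm holds its last target.

## Task

Open the hydraulic power pack for its filter check: unscrew the round black cap on top of the grey tank (anticlockwise, a full turn or somewhat more) and keep hold of it as the thread lets go, because a spring under it will throw it off. Then set the cap down gently, open side down, flat in the empty black tray on the other side of the table. Do not wrench the cap off the thread or drop it, and leave the steel plate, spray can and white tub alone.

Things in the scene. Friction and masses are not known exactly. Their poses are not given: they have to be found in the camera images.
- cap_center (a point): Centre (half-way up) of the round black cap, 60 mm in diameter, 52 mm tall, about 0.12 kg; z up along its axis. The upper 19 mm is a plain cylinder to grip from above; below is a ribbed skirt, also 60 mm across, open underneath. Its thread loosens anticlockwise seen from above and lifts it 16 mm per turn. It takes 1.0 to 1.4 turns (6 to 8.8 rad) to come free, different each time.
- cap: The cap itself; origin at the centre of its lower rim, 26 mm below point cap_center. Let go on the thread, it stays where it is. While the thread holds, a gentle upward pull meets a firm stop; once free, nothing stops it. A spring under it pushes up with 10 N when closed and 7.5 N when the thread lets go, and follows it 14 mm farther.
- neck_top (a point): Centre of the top of the threaded neck (46 mm over the threads) under the cap, 35 mm above the tank's top; fixed to the tank, z up. The cap turns about the vertical through it. When the cap has just come free its centre is about 17 mm above this point; from 45 mm above it, the cap is clear of neck and spring.
- tank: Grey steel tank, fixed, 250 x 170 mm, top face 100 mm above the table; origin under its centre on the table. Its neck stands 45 mm from the centre towards its -x end; an aluminium valve block with brass plugs, 40 mm high, stands 88 mm towards its +x end. Cap and neck bear no more than 150 N between them.
- tray_in (a point): Centre of the inner floor (4 mm above the table) of the shallow black tray, fixed, 190 mm along its x and 150 mm along its y outside, walls 4 mm thick, 22 mm high over all.
- weld_plate: Bystander: bright steel plate 150 x 70 x 10 mm lying between tank and tray; origin under its centre.
- spray_can: Bystander: white spray can 60 mm in diameter, 170 mm tall; origin under its centre.
- tub: Bystander: white plastic tub 90 mm in diameter, 115 mm tall; origin under its centre.

How it is judged:
By the outcome, as a careful person would: the job done as asked, in the order asked, and still so for the second after the job is handed in, with the robot touching nothing.
It also fails if it takes over 72 s, if anything falls off the work surface, if the arm or the gripper's body presses on something with over 40 N, if the wrist force passes 120 N, or if a joint passes its speed limit or range.

## Working session

There is one attempt and no reset: what is moved stays moved. The work goes in short steps, Python scripts to look and compute and a tool call to move; the robot and the scene stay as the last step left them, time stands still between calls to the robot, and variables do not carry over. Pictures are saved under pics/ and viewed, and the job is handed in when it is done.

Besides the shell and the picture viewer there is one more tool, called after "Request:" as a command line: name --argument value ..., lists and objects as JSON in quotes. jog_arm: Moves the arm, as the interface text tells. Its arguments: {"type":"object","properties":{"plan":{"type":"array","items":{"type":"object","properties":{"hand":{"type":"number"},"delta_pos":{"type":"array","items":{"type":"number"}},"delta_rot":{"type":"array","items":{"type":"number"}}}}},"squeeze":{"type":"number"}},"required":["plan"]}

```bash
mkdir -p pics; ls; python3 - <<'E'
from rig import *
import cv2
s=state(); print(s)
for n in("scene","top","wrist"):
    f=grab_frame(n); cv2.imwrite(f"pics/{n}0.png",f["img"]); print(n,f["K"].tolist(),[f[k].tolist() if hasattr(f[k],'tolist') else f[k] for k in f if k not in("img","K")])
E
```

```text
pics
{'time': 0.0, 'q': array([ 1.19940064,  0.3328701 , -0.06471122,  1.46094618,  0.02160562,
        1.34993082, -0.08850171]), 'qvel': array([ 0.00074944, -0.00287442, -0.00206752,  0.00183214, -0.00012631,
       -0.00088455, -0.0012033 ]), 'joint_torque': array([-1.17652944e-03, -6.25441074e+01,  4.83837223e-02, -3.91604984e+01,
        1.61390734e-02,  9.88706772e-03,  9.76275572e-06]), 'tcp_pos': array([ 213.46944902, -587.00088464,  230.51476119]), 'eef_rot': array([-3.09252908e+00, -5.44915382e-01,  5.06971397e-04]), 'ft_force': array([-0.29516824, -0.04887649,  0.08555706]), 'ft_torque': array([ 0.0220865 ,  0.04679158, -0.0250457 ]), 'opening': 85.31302910848281}
scene [[507.59980625741923, 0.0, 319.6378287029712], [0.0, 507.59980625741923, 234.17225772015496], [0.0, 0.0, 1.0]] [[1.8179843354408027, 1.240704210789468, -0.6953925884094502], [-213.72717320651452, -190.34037100859814, 1372.1495316243813]]
top [[476.36962181806325, 0.0, 321.56716257863985], [0.0, 476.36962181806325, 239.2935460950658], [0.0, 0.0, 1.0]] [[2.1678192696749035, -2.204227015879124, 0.09757363025719967], [-6.213714149473855, 593.7222408199679, 979.6448417451629]]
wrist [[426.97177791386935, 0.0, 314.83958095969894], [0.0, 426.97177791386935, 239.16866681434686], [0.0, 0.0, 1.0]] [[[-0.0003847162942308506, -0.9582704668246204, -0.2858628419453871, 72.5665878709596], [0.9999994436083992, -0.0006494452842156791, 0.0008312663299897333, -1.4359226022157001], [-0.0009822302487287097, -0.28586236309200136, 0.9582701835031663, -142.30143108883667], [0.0, 0.0, 0.0, 1.0]]]
```

View pics/scene0.png

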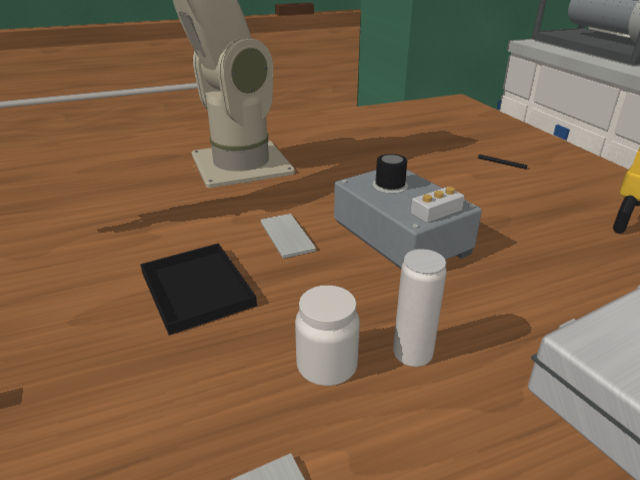

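View pics/top0.png

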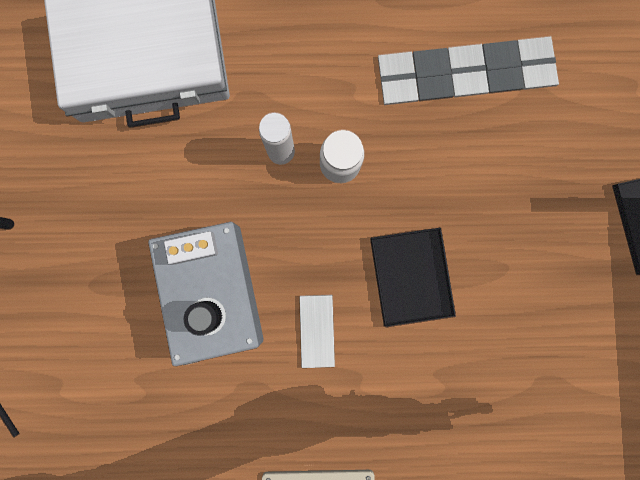

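View pics/wrist0.png

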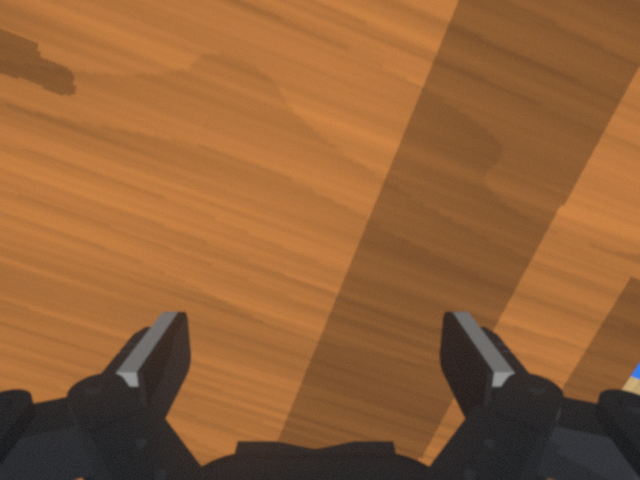

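```bash
python3 - <<'E'
import cv2
a=cv2.imread("pics/top0.png")[280:360,160:260]; b=cv2.imread("pics/scene0.png")[140:220,340:440]
c=cv2.imread("pics/top0.png")[215:340,350:475]
cv2.imwrite("pics/z1.png",cv2.hconcat([cv2.resize(a,None,fx=4,fy=4,interpolation=2),cv2.resize(b,None,fx=4,fy=4,interpolation=2)]))
cv2.imwrite("pics/z2.png",cv2.resize(c,None,fx=4,fy=4,interpolation=2))
E
```

```text
(no output)
```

View pics/z1.png

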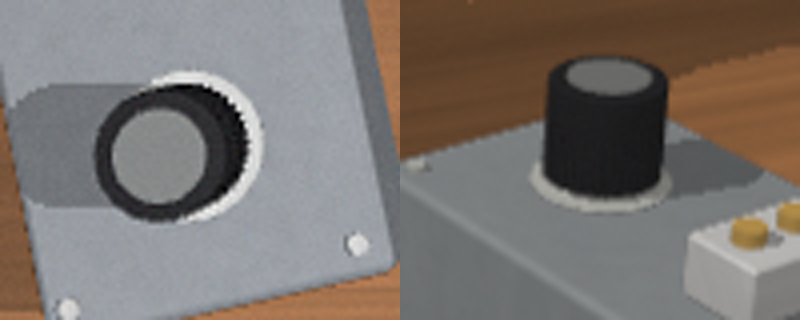

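View pics/z2.png

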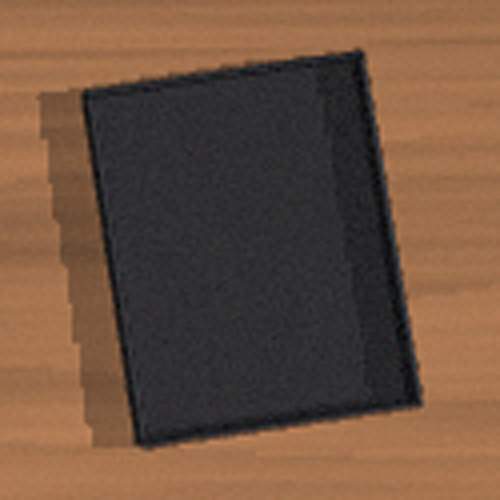

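```bash
cat > h.py <<'E'
import numpy as np, cv2
from scipy.spatial.transform import Rotation as R
from rig import *
def ray(f,uv):
    Rm=cv2.Rodrigues(np.array(f["rvec"]))[0]; t=np.array(f["tvec"]).ravel()
    d=Rm.T@np.linalg.inv(f["K"])@np.array([uv[0],uv[1],1.]); o=-Rm.T@t
    return o,d/np.linalg.norm(d)
def atz(f,uv,z):
    o,d=ray(f,uv); return o+d*(z-o[2])/d[2]
def tri(rs):
    A=sum(np.eye(3)-np.outer(d,d) for o,d in rs); b=sum((np.eye(3)-np.outer(d,d))@o for o,d in rs)
    p=np.linalg.solve(A,b); return p,[np.linalg.norm((np.eye(3)-np.outer(d,d))@(p-o)) for o,d in rs]
def wray(f,s,uv):
    T=np.array(f["tool_from_camera"]); Rt=R.from_rotvec(s["eef_rot"]).as_matrix()
    d=Rt@T[:3,:3]@np.linalg.inv(f["K"])@np.array([uv[0],uv[1],1.]); o=Rt@T[:3,3]+s["tcp_pos"]
    return o,d/np.linalg.norm(d)
def wproj(f,s,p):
    T=np.array(f["tool_from_camera"]); Rt=R.from_rotvec(s["eef_rot"]).as_matrix()
    c=T[:3,:3].T@(Rt.T@(np.array(p)-s["tcp_pos"])-T[:3,3]); u=f["K"]@c; return u[:2]/u[2]
def proj(f,p):
    return cv2.projectPoints(np.array(p,float).reshape(-1,3),np.array(f["rvec"]),np.array(f["tvec"]),np.array(f["K"]),None)[0].reshape(-1,2)
E
python3 - <<'E'
from h import *
t=grab_frame("top");s=grab_frame("scene")
print(tri([ray(t,(199.75,318.75)),ray(s,(392.25,159.25))]))
print("cap z158",atz(t,(199.75,318.75),158),atz(s,(392.25,159.25),158))
c=[atz(t,(350+a/4,215+b/4),22)[:2] for a,b in[(84,90),(362,50),(420,405),(137,445)]]
print(np.round(c),np.mean(c,0))
c=[atz(t,p,100)[:2] for p in[(150,240),(235,222.5),(262,346),(173,365)]]; print("tank",np.round(c),np.mean(c,0))
c=[atz(t,p,10)[:2] for p in[(300,296),(333,296),(334,367),(301,368)]]; print("plate",np.round(c))
print("can",atz(t,(275,127),170),"tub",atz(t,(343,149),115))
st=state();M=R.from_rotvec(st["eef_rot"]).as_matrix();print(M.round(3))
E
```

```text
(array([443.88188568, 208.0362271 , 156.29144111]), [np.float64(1.3272551737017184), np.float64(1.3272551737016494)])
cap z158 [443.47516105 206.38424923 158.        ] [447.4782003  207.45072877 158.        ]
[[ 596. -121.]
 [ 615. -268.]
 [ 428. -292.]
 [ 410. -143.]] [ 512.08024027 -206.10645705]
tank [[592. 317.]
 [623. 153.]
 [385. 102.]
 [353. 271.]] [488.06932104 210.67878002]
plate [[475.  31.]
 [474. -38.]
 [326. -38.]
 [326.  31.]]
can [789.42058532  67.19694765 170.        ] tub [761.59961261 -59.73036266 115.        ]
[[ 0.94   0.342 -0.   ]
 [ 0.342 -0.94   0.001]
 [-0.    -0.001 -1.   ]]
```

```bash
cat >> h.py <<'E'
def to(p,yaw=None):
    s=state(); M=R.from_rotvec(s["eef_rot"]).as_matrix()
    y0=np.arctan2(M[1,0],M[0,0]); yaw=y0 if yaw is None else np.deg2rad(yaw)
    T=np.array([[np.cos(yaw),np.sin(yaw),0],[np.sin(yaw),-np.cos(yaw),0],[0,0,-1]])
    print("dpos",(M.T@(np.array(p)-s["tcp_pos"])/1000).round(4),"drot",R.from_matrix(M.T@T).as_rotvec().round(4),"yaw0",np.rad2deg(y0).round(2))
def show():
    s=state(); print({k:np.round(v,3).tolist() for k,v in s.items() if k in("time","q","tcp_pos","ft_force","ft_torque","opening")})
E
python3 - <<'E'
from h import *
to([480,-200,270]); to([440,205,270])
E
```

```text
dpos [ 0.3827 -0.2729 -0.0389] drot [-0.0006  0.     -0.    ] yaw0 19.98
dpos [ 0.4836 -0.6672 -0.0386] drot [-0.0006  0.     -0.    ] yaw0 19.98
```

Request:
jog_arm --plan '[{"hand": 1, "delta_pos": [0.03, -0.02, -0.015], "delta_rot": [0, 0, 0]}, {"hand": 1, "delta_pos": [0.064, -0.044, -0.03], "delta_rot": [0, 0, 0]}, {"hand": 1, "delta_pos": [0.098, -0.068, -0.039], "delta_rot": [0, 0, 0]}, {"hand": 1, "delta_pos": [0.132, -0.092, -0.039], "delta_rot": [0, 0, 0]}, {"hand": 1, "delta_pos": [0.166, -0.116, -0.039], "delta_rot": [0, 0, 0]}]' --squeeze 60

```text
time: 0.67
tcp_pos: [329.0, -422.7, 270.8]
eef_rot: [3.093, 0.544, 0.001]
ft_force: [1.4, -1.2, -1.2]
opening: 85.3
```

```bash
python3 -c "
from h import *
show();to([480,-200,270]);to([440,205,270])"
```

```text
{'time': 0.667, 'q': [0.999, 0.125, -0.191, 1.631, 0.024, 1.388, -0.418], 'tcp_pos': [328.967, -422.737, 270.839], 'ft_force': [1.42, -1.178, -1.151], 'ft_torque': [-0.009, -0.067, 0.008], 'opening': 85.272}
dpos [ 0.218  -0.1578  0.0008] drot [ 0.0009 -0.0003 -0.    ] yaw0 19.97
dpos [ 3.187e-01 -5.521e-01  4.000e-04] drot [ 0.0009 -0.0003 -0.    ] yaw0 19.97
```

Request:
jog_arm --plan '[{"delta_pos": [0.034, -0.024, 0], "delta_rot": [0, 0, 0], "hand": 1}, {"delta_pos": [0.068, -0.048, 0], "delta_rot": [0, 0, 0], "hand": 1}, {"delta_pos": [0.1, -0.074, 0], "delta_rot": [0, 0, 0], "hand": 1}, {"delta_pos": [0.13, -0.102, 0], "delta_rot": [0, 0, 0], "hand": 1}, {"delta_pos": [0.158, -0.132, 0], "delta_rot": [0, 0, 0], "hand": 1}]'

```text
time: 1.08
tcp_pos: [433.2, -242.8, 270.8]
eef_rot: [3.093, 0.544, 0.001]
ft_force: [0.3, 0.2, -0.4]
opening: 85.4
```

Request:
jog_arm --plan '[{"delta_pos": [0.027, -0.031, 0], "delta_rot": [0, 0, 0], "hand": 1}, {"delta_pos": [0.052, -0.064, 0], "delta_rot": [0, 0, 0], "hand": 1}, {"delta_pos": [0.074, -0.099, 0], "delta_rot": [0, 0, 0], "hand": 1}, {"delta_pos": [0.092, -0.136, 0], "delta_rot": [0, 0, 0], "hand": 1}, {"delta_pos": [0.108, -0.174, 0], "delta_rot": [0, 0, 0], "hand": 1}]'

```text
time: 1.5
tcp_pos: [475.3, -40.3, 270.6]
eef_rot: [3.093, 0.545, 0.001]
ft_force: [0.7, 0.5, -0.3]
opening: 85.2
```

```bash
python3 -c "
from h import *
show();to([440,205,270])"
```

```text
{'time': 1.5, 'q': [0.564, 0.014, -0.574, 1.75, 0.009, 1.379, -1.234], 'tcp_pos': [475.32, -40.278, 270.631], 'ft_force': [0.684, 0.511, -0.25], 'ft_torque': [-0.011, -0.039, 0.013], 'opening': 85.216}
dpos [ 0.0506 -0.2426  0.0003] drot [ 0.0014 -0.0007 -0.    ] yaw0 19.98
```

Request:
jog_arm --plan '[{"delta_pos": [0.01, -0.04, 0], "delta_rot": [0, 0, 0], "hand": 1}, {"delta_pos": [0.02, -0.08, 0], "delta_rot": [0, 0, 0], "hand": 1}, {"delta_pos": [0.03, -0.12, 0], "delta_rot": [0, 0, 0], "hand": 1}, {"delta_pos": [0.04, -0.16, 0], "delta_rot": [0, 0, 0], "hand": 1}, {"delta_pos": [0.045, -0.2, 0], "delta_rot": [0, 0, 0], "hand": 1}]'

```text
time: 1.92
tcp_pos: [448.9, 165.1, 270.6]
eef_rot: [3.093, 0.544, 0.003]
ft_force: [1.4, 0.7, -0.9]
opening: 85.6
```

Request:
jog_arm --plan '[{"delta_pos": [0.005, -0.03, 0], "delta_rot": [0, 0, 0.1], "hand": 1}, {"delta_pos": [0.005, -0.043, 0], "delta_rot": [0, 0, 0.2], "hand": 1}, {"delta_pos": [0.005, -0.043, 0], "delta_rot": [0, 0, 0.32], "hand": 1}, {"delta_pos": [0.005, -0.043, 0], "delta_rot": [0, 0, 0.42], "hand": 1}, {"delta_pos": [0.005, -0.043, 0], "delta_rot": [0, 0, 0.5], "hand": 1}]'

```text
time: 2.33
tcp_pos: [438.7, 207.6, 270.5]
eef_rot: [3.131, -0.245, 0.003]
ft_force: [0.0, 0.4, 0.7]
opening: 85.2
```

```bash
python3 - <<'E'
from h import *
show()
s=state(); f=grab_frame("wrist"); cv2.imwrite("pics/w1.png",f["img"]); show()
g=f["img"].copy()
import pickle; pickle.dump((s,{k:f[k] for k in f}),open("w1.pkl","wb"))
print(wproj(f,s,[444,207,157]),wproj(f,s,[444,207,100]))
E
```

```text
{'time': 2.333, 'q': [0.269, 0.054, -0.822, 1.722, 0.042, 1.382, -2.287], 'tcp_pos': [438.668, 207.578, 270.502], 'ft_force': [0.004, 0.389, 0.739], 'ft_torque': [-0.063, -0.005, -0.032], 'opening': 85.166}
{'time': 2.383, 'q': [0.269, 0.054, -0.822, 1.722, 0.042, 1.382, -2.292], 'tcp_pos': [438.755, 207.399, 270.5], 'ft_force': [-0.369, 0.504, 0.091], 'ft_torque': [-0.041, 0.02, -0.051], 'opening': 85.556}
[315.8447932  224.59866716] [315.53816319 205.46789418]
```

View pics/w1.png

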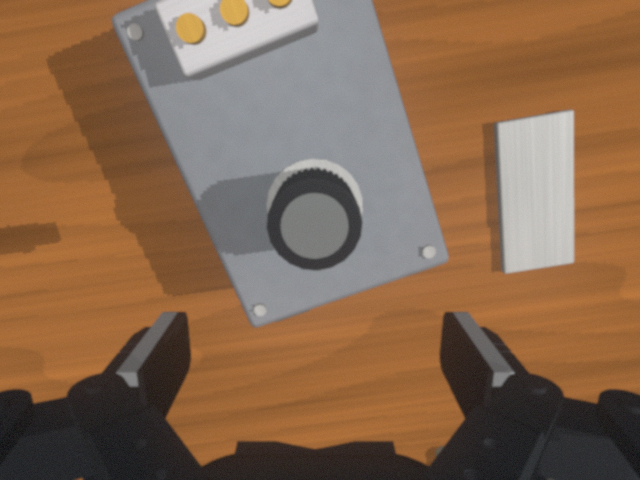

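```bash
python3 - <<'E'
from h import *
import pickle
s,f=pickle.load(open("w1.pkl","rb"))
g=f["img"]; gr=cv2.cvtColor(g,cv2.COLOR_BGR2GRAY)
m=((gr>70)&(gr<125)).astype(np.uint8); 
n,l,st,c=cv2.connectedComponentsWithStats(m)
i=l[224,315]; print(st[i],c[i])
uv=c[i]
m=(gr<55).astype(np.uint8); 
def at(uv,z):
    o,d=wray(f,s,uv); return o+d*(z-o[2])/d[2]
print(at(uv,157))
t=grab_frame("top");sc=grab_frame("scene")
print(tri([ray(t,(199.75,318.75)),ray(sc,(392.25,159.25)),wray(f,s,uv)]))
E
```

```text
[ 279  192   71   68 1776] [310.39358108 226.81587838]
[443.12578947 210.55703714 157.        ]
(array([443.12874075, 209.18873131, 155.62758572]), [np.float64(2.163988221930717), np.float64(0.7908957130303627), np.float64(1.472584160629032)])
```

```bash
python3 - <<'E'
from h import *
import pickle
s,f=pickle.load(open("w1.pkl","rb"))
o,d=wray(f,s,(314.4,224.8)); print(o+d*(157-o[2])/d[2])
to([443.7,208,195])
E
```

```text
[444.0124743  207.90322301 157.        ]
dpos [ 0.0045 -0.0016  0.0755] drot [ 0.0008 -0.0021 -0.    ] yaw0 -8.55
```

Request:
jog_arm --plan '[{"delta_pos": [0.0045, -0.0016, 0.03], "delta_rot": [0, 0, 0.1], "hand": 1}, {"delta_pos": [0.0045, -0.0016, 0.06], "delta_rot": [0, 0, 0.15], "hand": 1}, {"delta_pos": [0.0045, -0.0016, 0.075], "delta_rot": [0, 0, 0.15], "hand": 1}, {"delta_pos": [0.0045, -0.0016, 0.075], "delta_rot": [0, 0, 0.15], "hand": 1}]'

```text
time: 2.82
tcp_pos: [442.1, 207.0, 192.4]
eef_rot: [3.104, -0.464, -0.004]
ft_force: [0.3, 0.1, -0.1]
opening: 85.5
```

```bash
python3 - <<'E'
from h import *
show()
s=state(); f=grab_frame("wrist"); cv2.imwrite("pics/w2.png",f["img"])
import pickle; pickle.dump((s,{k:f[k] for k in f}),open("w2.pkl","wb"))
print(wproj(f,s,[444,208,157]))
E
```

```text
{'time': 2.817, 'q': [0.243, 0.13, -0.819, 1.827, 0.101, 1.231, -2.474], 'tcp_pos': [442.056, 206.962, 192.377], 'ft_force': [0.339, 0.127, -0.135], 'ft_torque': [0.04, 0.044, 0.033], 'opening': 85.451}
[313.1575637  276.20281752]
```

View pics/w2.png

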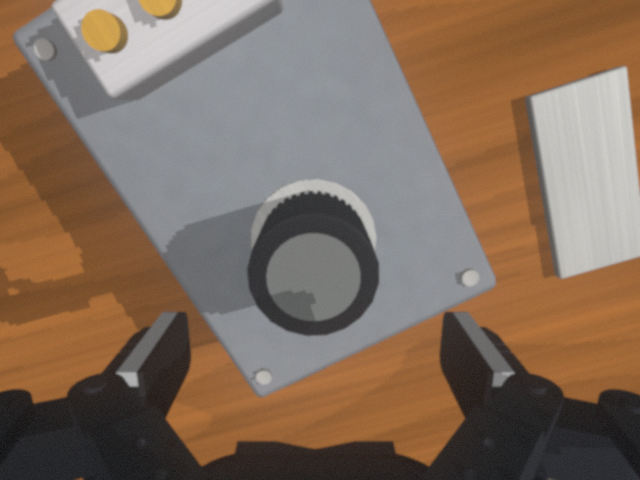

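```bash
python3 - <<'E'
from h import *
to([444,208,150]);to([444,208,128])
E
```

```text
dpos [ 0.0009 -0.0008  0.0445] drot [0.0018 0.0002 0.    ] yaw0 -16.99
dpos [ 0.0009 -0.0008  0.0665] drot [0.0018 0.0002 0.    ] yaw0 -16.99
```

Request:
jog_arm --plan '[{"delta_pos": [0.001, -0.001, 0.015], "delta_rot": [0, 0, 0], "hand": 1}, {"delta_pos": [0.001, -0.001, 0.03], "delta_rot": [0, 0, 0], "hand": 1}, {"delta_pos": [0.001, -0.001, 0.04], "delta_rot": [0, 0, 0], "hand": 1}, {"delta_pos": [0.001, -0.001, 0.045], "delta_rot": [0, 0, 0], "hand": 1}, {"delta_pos": [0.001, -0.001, 0.045], "delta_rot": [0, 0, 0], "hand": 1}]'

```text
time: 3.28
tcp_pos: [444.1, 208.1, 149.5]
eef_rot: [3.105, -0.462, -0.001]
ft_force: [0.3, 0.4, 0.0]
opening: 85.5
```

```bash
python3 - <<'E'
from h import *
show();to([444,208,128])
E
```

```text
{'time': 3.283, 'q': [0.221, 0.183, -0.812, 1.876, 0.147, 1.144, -2.511], 'tcp_pos': [444.053, 208.133, 149.487], 'ft_force': [0.268, 0.37, 0.047], 'ft_torque': [-0.077, 0.062, 0.04], 'opening': 85.524}
dpos [0.     0.0001 0.0215] drot [0.0021 0.0006 0.    ] yaw0 -16.94
```

Request:
jog_arm --plan '[{"delta_pos": [0, 0, 0.012], "delta_rot": [0, 0, 0], "hand": 1}, {"delta_pos": [0, 0, 0.0215], "delta_rot": [0, 0, 0], "hand": 1}, {"delta_pos": [0, 0, 0.0215], "delta_rot": [0, 0, 0], "hand": 1}, {"delta_pos": [0, 0, 0.0215], "delta_rot": [0, 0, 0], "hand": 1}]'

```text
time: 3.62
tcp_pos: [443.7, 208.0, 127.5]
eef_rot: [3.105, -0.462, -0.003]
ft_force: [-0.3, -0.2, 0.4]
opening: 85.5
```

```bash
python3 - <<'E'
from h import *
show();to([444,208,128])
s=state(); f=grab_frame("wrist"); cv2.imwrite("pics/w3.png",f["img"])
E
```

```text
{'time': 3.617, 'q': [0.206, 0.211, -0.803, 1.901, 0.17, 1.102, -2.53], 'tcp_pos': [443.685, 207.962, 127.506], 'ft_force': [-0.332, -0.176, 0.387], 'ft_torque': [0.067, 0.016, -0.03], 'opening': 85.484}
dpos [ 0.0003 -0.0001 -0.0005] drot [0.0026 0.0017 0.    ] yaw0 -16.93
```

View pics/w3.png

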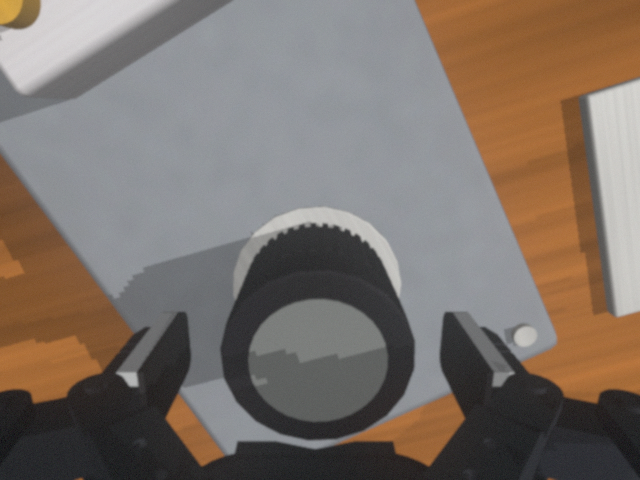

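Request:
jog_arm --plan '[{"delta_pos": [0.0003, 0.0006, 0], "delta_rot": [0, 0, 0], "hand": 0.7}, {"delta_pos": [0.0003, 0.0006, 0], "delta_rot": [0, 0, 0], "hand": 0.5}, {"delta_pos": [0.0003, 0.0006, 0], "delta_rot": [0, 0, 0], "hand": 0.5}, {"delta_pos": [0.0003, 0.0006, 0], "delta_rot": [0, 0, 0], "hand": 0.5}, {"delta_pos": [0.0003, 0.0006, 0], "delta_rot": [0, 0, 0], "hand": 0.5}]' --squeeze 60

```text
time: 4.08
tcp_pos: [444.4, 207.5, 128.8]
eef_rot: [3.105, -0.462, -0.001]
ft_force: [-1.8, -1.0, 6.9]
opening: 58.4
```

```bash
python3 - <<'E'
from h import *
show();to([444,208,128])
E
```

```text
{'time': 4.083, 'q': [0.208, 0.209, -0.803, 1.899, 0.17, 1.103, -2.528], 'tcp_pos': [444.353, 207.502, 128.762], 'ft_force': [-1.755, -0.99, 6.869], 'ft_torque': [-0.405, 0.51, 0.042], 'opening': 58.387}
dpos [-0.0005 -0.0004  0.0008] drot [0.0021 0.0002 0.    ] yaw0 -16.93
```

Request:
jog_arm --plan '[{"delta_pos": [0, 0, 0], "delta_rot": [0, 0, 0], "hand": 0.3}, {"delta_pos": [0, 0, 0], "delta_rot": [0, 0, -0.05], "hand": 0.3}, {"delta_pos": [0, 0, -0.0004], "delta_rot": [0, 0, -0.15], "hand": 0.3}, {"delta_pos": [0, 0, -0.0007], "delta_rot": [0, 0, -0.26], "hand": 0.3}, {"delta_pos": [0, 0, -0.001], "delta_rot": [0, 0, -0.38], "hand": 0.3}]' --squeeze 70

```text
time: 4.5
tcp_pos: [444.0, 208.1, 129.9]
eef_rot: [3.137, 0.141, -0.002]
ft_force: [-2.0, 2.8, -0.3]
opening: 57.9
```

```bash
cat >> h.py <<'E'
def rep(x=443.9,y=208,lo=0):
    show(); to([x,y,128])
E
python3 - <<'E'
from h import *
rep()
f=grab_frame("top"); cv2.imwrite("pics/t4.png",cv2.resize(f["img"][230:400,110:310],None,fx=3,fy=3))
f=grab_frame("wrist"); cv2.imwrite("pics/w4.png",f["img"])
show()
E
```

```text
{'time': 4.5, 'q': [0.25, 0.218, -0.853, 1.897, 0.184, 1.108, -2.154], 'tcp_pos': [444.036, 208.143, 129.923], 'ft_force': [-1.993, 2.767, -0.302], 'ft_torque': [0.597, 0.447, -0.118], 'opening': 57.942}
dpos [-0.0001  0.0001  0.0019] drot [0.0011 0.0011 0.    ] yaw0 5.15
{'time': 4.6, 'q': [0.251, 0.218, -0.853, 1.897, 0.184, 1.108, -2.157], 'tcp_pos': [444.18, 207.93, 129.923], 'ft_force': [-0.517, 2.169, 0.747], 'ft_torque': [0.287, 0.245, 0.135], 'opening': 57.891}
```

View pics/w4.png

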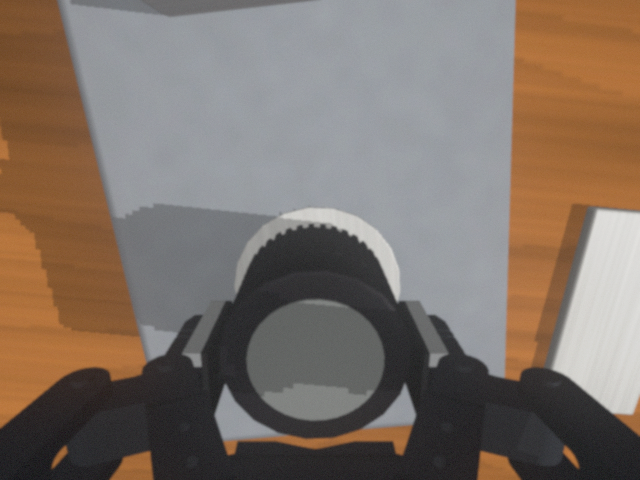

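Request:
jog_arm --plan '[{"delta_pos": [0, 0, -0.0002], "delta_rot": [0, 0, -0.12], "hand": 0.3}, {"delta_pos": [0, 0, -0.0005], "delta_rot": [0, 0, -0.24], "hand": 0.3}, {"delta_pos": [0, 0, -0.0008], "delta_rot": [0, 0, -0.36], "hand": 0.3}, {"delta_pos": [0, 0, -0.0011], "delta_rot": [0, 0, -0.48], "hand": 0.3}, {"delta_pos": [0, 0, -0.0014], "delta_rot": [0, 0, -0.6], "hand": 0.3}]'

```text
time: 5.02
tcp_pos: [443.8, 208.2, 131.4]
eef_rot: [2.956, 1.06, -0.003]
ft_force: [-3.2, 1.0, 1.2]
opening: 58.2
```

```bash
python3 - <<'E'
from h import *
rep()
E
```

```text
{'time': 5.017, 'q': [0.321, 0.237, -0.936, 1.893, 0.212, 1.118, -1.577], 'tcp_pos': [443.809, 208.156, 131.428], 'ft_force': [-3.159, 1.022, 1.245], 'ft_torque': [0.107, 0.603, -0.087], 'opening': 58.153}
dpos [-0.      0.0002  0.0034] drot [0.0002 0.002  0.    ] yaw0 39.45
```

Request:
jog_arm --plan '[{"delta_pos": [0, 0, -0.0002], "delta_rot": [0, 0, -0.12], "hand": 0.3}, {"delta_pos": [0, 0, -0.0005], "delta_rot": [0, 0, -0.24], "hand": 0.3}, {"delta_pos": [0, 0, -0.0008], "delta_rot": [0, 0, -0.36], "hand": 0.3}, {"delta_pos": [0, 0, -0.0011], "delta_rot": [0, 0, -0.48], "hand": 0.3}, {"delta_pos": [0, 0, -0.0014], "delta_rot": [0, 0, -0.6], "hand": 0.3}]'

```text
time: 5.43
tcp_pos: [443.9, 208.0, 133.0]
eef_rot: [2.511, 1.887, -0.003]
ft_force: [-1.0, -0.2, 0.5]
opening: 58.0
```

```bash
python3 - <<'E'
from h import *
rep()
E
```

```text
{'time': 5.433, 'q': [0.399, 0.263, -1.029, 1.888, 0.25, 1.13, -1.005], 'tcp_pos': [443.893, 207.964, 132.992], 'ft_force': [-0.956, -0.151, 0.54], 'ft_torque': [-0.1, 0.045, -0.116], 'opening': 57.985}
dpos [ 0.    -0.     0.005] drot [-0.0006  0.0021 -0.    ] yaw0 73.87
```

Request:
jog_arm --plan '[{"delta_pos": [0, 0, -0.0002], "delta_rot": [0, 0, -0.12], "hand": 0.3}, {"delta_pos": [0, 0, -0.0005], "delta_rot": [0, 0, -0.24], "hand": 0.3}, {"delta_pos": [0, 0, -0.0008], "delta_rot": [0, 0, -0.36], "hand": 0.3}, {"delta_pos": [0, 0, -0.0011], "delta_rot": [0, 0, -0.48], "hand": 0.3}, {"delta_pos": [0, 0, -0.0014], "delta_rot": [0, 0, -0.6], "hand": 0.3}]'

```text
time: 5.85
tcp_pos: [444.7, 208.2, 134.6]
eef_rot: [1.84, 2.545, -0.001]
ft_force: [3.8, 3.1, -4.9]
opening: 58.0
```

```bash
python3 - <<'E'
from h import *
rep()
E
```

```text
{'time': 5.85, 'q': [0.483, 0.302, -1.136, 1.884, 0.302, 1.145, -0.444], 'tcp_pos': [444.721, 208.187, 134.552], 'ft_force': [3.773, 3.093, -4.922], 'ft_torque': [0.758, -0.966, -0.151], 'opening': 58.008}
dpos [ 0.0001 -0.0008  0.0066] drot [0.0003 0.001  0.    ] yaw0 108.28
```

Request:
jog_arm --plan '[{"delta_pos": [0, -0.0004, -0.0002], "delta_rot": [0, 0, -0.12], "hand": 0.3}, {"delta_pos": [0, -0.0006, -0.0005], "delta_rot": [0, 0, -0.24], "hand": 0.3}, {"delta_pos": [0, -0.0006, -0.0008], "delta_rot": [0, 0, -0.36], "hand": 0.3}, {"delta_pos": [0, -0.0006, -0.0011], "delta_rot": [0, 0, -0.48], "hand": 0.3}, {"delta_pos": [0, -0.0006, -0.0013], "delta_rot": [0, 0, -0.6], "hand": 0.3}]'

```text
time: 6.27
tcp_pos: [444.3, 208.5, 136.0]
eef_rot: [1.004, 2.976, 0.001]
ft_force: [-0.5, 2.3, -0.8]
opening: 58.4
```

```bash
python3 - <<'E'
from h import *
rep()
E
```

```text
{'time': 6.267, 'q': [0.569, 0.361, -1.257, 1.881, 0.374, 1.17, 0.1], 'tcp_pos': [444.291, 208.519, 135.982], 'ft_force': [-0.478, 2.3, -0.763], 'ft_torque': [0.79, 0.012, -0.116], 'opening': 58.359}
dpos [ 0.     -0.0007  0.008 ] drot [0.0009 0.0008 0.    ] yaw0 142.71
```

Request:
jog_arm --plan '[{"delta_pos": [0, -0.0003, 0], "delta_rot": [0, 0, 0], "hand": 0.85}, {"delta_pos": [0, -0.0005, 0], "delta_rot": [0, 0, 0], "hand": 1}, {"delta_pos": [0, -0.0005, 0], "delta_rot": [0, 0, 0], "hand": 1}, {"delta_pos": [0, -0.0005, 0], "delta_rot": [0, 0, 0.08], "hand": 1}, {"delta_pos": [0, -0.0005, 0], "delta_rot": [0, 0, 0.2], "hand": 1}]'

```text
time: 6.68
tcp_pos: [444.1, 207.9, 136.0]
eef_rot: [1.307, 2.856, 0.001]
ft_force: [0.6, -0.2, -0.5]
opening: 85.8
```

```bash
python3 - <<'E'
from h import *
rep()
s=state();f=grab_frame("wrist"); cv2.imwrite("pics/w5.png",f["img"])
for z in(164,165): print(wproj(f,s,[444,208,z]))
E
```

```text
{'time': 6.683, 'q': [0.542, 0.335, -1.214, 1.883, 0.343, 1.159, -0.082], 'tcp_pos': [444.127, 207.899, 136.007], 'ft_force': [0.621, -0.246, -0.484], 'ft_torque': [-0.021, -0.015, 0.012], 'opening': 85.765}
dpos [ 0.0002 -0.0001  0.008 ] drot [0.001  0.0007 0.    ] yaw0 130.81
[313.89378716 363.67649223]
[313.88843238 365.54077843]
```

View pics/w5.png

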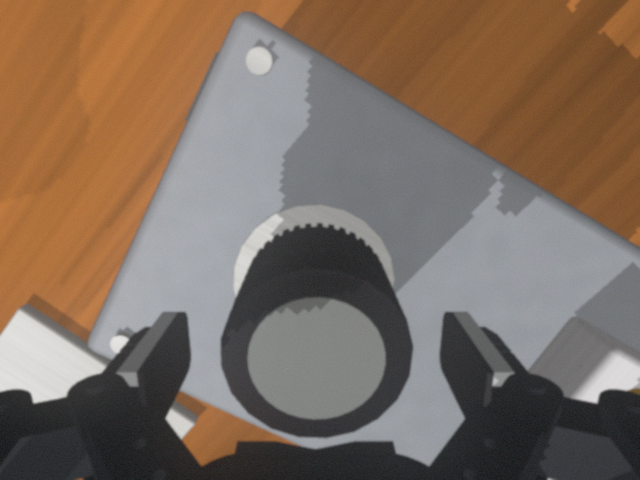

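Request:
jog_arm --plan '[{"delta_pos": [0, 0, 0], "delta_rot": [0, 0, 0.12], "hand": 1}, {"delta_pos": [0, 0, 0], "delta_rot": [0, 0, 0.24], "hand": 1}, {"delta_pos": [0, 0, 0], "delta_rot": [0, 0, 0.36], "hand": 1}, {"delta_pos": [0, 0, 0], "delta_rot": [0, 0, 0.48], "hand": 1}, {"delta_pos": [0, 0, 0], "delta_rot": [0, 0, 0.6], "hand": 1}]'

```text
time: 7.15
tcp_pos: [444.3, 207.9, 136.4]
eef_rot: [2.113, 2.322, 0.002]
ft_force: [0.5, -1.3, -1.1]
opening: 85.5
```

Request:
jog_arm --plan '[{"delta_pos": [0, 0, 0], "delta_rot": [0, 0, 0.12], "hand": 1}, {"delta_pos": [0, 0, 0], "delta_rot": [0, 0, 0.24], "hand": 1}, {"delta_pos": [0, 0, 0], "delta_rot": [0, 0, 0.36], "hand": 1}, {"delta_pos": [0, 0, 0], "delta_rot": [0, 0, 0.48], "hand": 1}, {"delta_pos": [0, 0, 0], "delta_rot": [0, 0, 0.6], "hand": 1}]'

```text
time: 7.57
tcp_pos: [444.4, 207.8, 136.6]
eef_rot: [2.71, 1.585, 0.003]
ft_force: [-0.2, 0.2, 0.2]
opening: 85.4
```

Request:
jog_arm --plan '[{"delta_pos": [0, 0, 0], "delta_rot": [0, 0, 0.12], "hand": 1}, {"delta_pos": [0, 0, 0], "delta_rot": [0, 0, 0.24], "hand": 1}, {"delta_pos": [0, 0, 0], "delta_rot": [0, 0, 0.36], "hand": 1}, {"delta_pos": [0, 0, 0], "delta_rot": [0, 0, 0.48], "hand": 1}, {"delta_pos": [0, 0, 0], "delta_rot": [0, 0, 0.6], "hand": 1}]'

```text
time: 7.98
tcp_pos: [444.5, 207.7, 136.7]
eef_rot: [3.06, 0.703, 0.005]
ft_force: [-0.1, -0.2, 0.6]
opening: 85.5
```

```bash
python3 - <<'E'
from h import *
rep()
E
```

```text
{'time': 7.983, 'q': [0.295, 0.217, -0.901, 1.891, 0.191, 1.12, -1.797], 'tcp_pos': [444.549, 207.698, 136.748], 'ft_force': [-0.086, -0.2, 0.585], 'ft_torque': [-0.014, 0.046, 0.006], 'opening': 85.455}
dpos [-0.0005 -0.0006  0.0087] drot [ 0.0024 -0.0026 -0.    ] yaw0 25.86
```

Request:
jog_arm --plan '[{"delta_pos": [-0.0005, -0.0005, 0.0006], "delta_rot": [0, 0, 0.12], "hand": 1}, {"delta_pos": [-0.0005, -0.0005, 0.0006], "delta_rot": [0, 0, 0.24], "hand": 1}, {"delta_pos": [-0.0005, -0.0005, 0.0006], "delta_rot": [0, 0, 0.36], "hand": 1}, {"delta_pos": [-0.0005, -0.0005, 0.0006], "delta_rot": [0, 0, 0.48], "hand": 1}, {"delta_pos": [-0.0005, -0.0005, 0.0006], "delta_rot": [0, 0, 0.6], "hand": 1}]'

```text
time: 8.4
tcp_pos: [444.0, 207.9, 136.3]
eef_rot: [3.131, -0.244, 0.006]
ft_force: [-0.2, 0.5, 0.4]
opening: 85.4
```

```bash
python3 - <<'E'
from h import *
rep()
to([444.1,207.9,135.5],-13)
E
```

```text
{'time': 8.4, 'q': [0.227, 0.198, -0.823, 1.895, 0.165, 1.114, -2.385], 'tcp_pos': [443.991, 207.853, 136.334], 'ft_force': [-0.244, 0.53, 0.365], 'ft_torque': [-0.039, 0.021, 0.016], 'opening': 85.375}
dpos [-0.0001 -0.0001  0.0083] drot [ 0.0007 -0.0041 -0.    ] yaw0 -8.91
dpos [ 0.0001 -0.0001  0.0008] drot [ 0.0006 -0.0041  0.0714] yaw0 -8.91
```

Close again, with a small tilt fix.

Request:
jog_arm --plan '[{"delta_pos": [0, 0, 0.0006], "delta_rot": [0, -0.003, 0.07], "hand": 0.7}, {"delta_pos": [0, 0, 0.0006], "delta_rot": [0, -0.003, 0.07], "hand": 0.3}, {"delta_pos": [0, 0, 0.0006], "delta_rot": [0, -0.003, 0.07], "hand": 0.3}, {"delta_pos": [0, 0, 0.0003], "delta_rot": [0, -0.003, 0.07], "hand": 0.3}, {"delta_pos": [0, 0, 0.0003], "delta_rot": [0, -0.003, 0.07], "hand": 0.3}]'

```text
time: 8.82
tcp_pos: [444.2, 207.9, 136.4]
eef_rot: [3.121, -0.35, 0.003]
ft_force: [-0.9, -0.9, 5.2]
opening: 58.1
```

```bash
python3 - <<'E'
from h import *
rep()
E
```

```text
{'time': 8.817, 'q': [0.22, 0.199, -0.815, 1.893, 0.162, 1.116, -2.45], 'tcp_pos': [444.193, 207.877, 136.436], 'ft_force': [-0.916, -0.894, 5.159], 'ft_torque': [-0.149, 0.311, -0.024], 'opening': 58.075}
dpos [-0.0003 -0.0001  0.0084] drot [ 0.0005 -0.0018 -0.    ] yaw0 -12.78
```

Request:
jog_arm --plan '[{"delta_pos": [0, 0, -0.0002], "delta_rot": [0, 0, -0.12], "hand": 0.3}, {"delta_pos": [0, 0, -0.0005], "delta_rot": [0, 0, -0.24], "hand": 0.3}, {"delta_pos": [0, 0, -0.0008], "delta_rot": [0, 0, -0.36], "hand": 0.3}, {"delta_pos": [0, 0, -0.0011], "delta_rot": [0, 0, -0.48], "hand": 0.3}, {"delta_pos": [0, 0, -0.0015], "delta_rot": [0, 0, -0.6], "hand": 0.3}]'

```text
time: 9.23
tcp_pos: [443.8, 208.4, 138.0]
eef_rot: [3.083, 0.601, 0.002]
ft_force: [-2.2, 1.2, 1.5]
opening: 58.2
```

```bash
python3 - <<'E'
from h import *
rep()
E
```

```text
{'time': 9.233, 'q': [0.286, 0.213, -0.891, 1.889, 0.184, 1.123, -1.86], 'tcp_pos': [443.81, 208.38, 137.993], 'ft_force': [-2.167, 1.241, 1.532], 'ft_torque': [0.286, 0.489, -0.137], 'opening': 58.213}
dpos [-0.0001  0.0004  0.01  ] drot [ 0.0008 -0.001  -0.    ] yaw0 22.06
```

Request:
jog_arm --plan '[{"delta_pos": [0, 0.0003, -0.0002], "delta_rot": [0, 0, -0.12], "hand": 0.3}, {"delta_pos": [0, 0.0003, -0.0005], "delta_rot": [0, 0, -0.24], "hand": 0.3}, {"delta_pos": [0, 0.0003, -0.0008], "delta_rot": [0, 0, -0.36], "hand": 0.3}, {"delta_pos": [0, 0.0003, -0.0011], "delta_rot": [0, 0, -0.48], "hand": 0.3}, {"delta_pos": [0, 0.0003, -0.0014], "delta_rot": [0, 0, -0.6], "hand": 0.3}]'

```text
time: 9.65
tcp_pos: [443.7, 208.3, 139.5]
eef_rot: [2.762, 1.496, 0.001]
ft_force: [-3.1, 0.0, 2.3]
opening: 58.0
```

Request:
jog_arm --plan '[{"delta_pos": [0, 0, -0.0002], "delta_rot": [0, 0, -0.12], "hand": 0.3}, {"delta_pos": [0, 0, -0.0005], "delta_rot": [0, 0, -0.24], "hand": 0.3}, {"delta_pos": [0, 0, -0.0008], "delta_rot": [0, 0, -0.36], "hand": 0.3}, {"delta_pos": [0, 0, -0.0011], "delta_rot": [0, 0, -0.48], "hand": 0.3}, {"delta_pos": [0, 0, -0.0014], "delta_rot": [0, 0, -0.6], "hand": 0.3}]'

```text
time: 10.07
tcp_pos: [443.6, 208.2, 141.1]
eef_rot: [2.188, 2.254, 0.0]
ft_force: [-1.8, 0.4, 3.5]
opening: 58.0
```

```bash
python3 - <<'E'
from h import *
rep()
E
```

```text
{'time': 10.067, 'q': [0.438, 0.262, -1.073, 1.881, 0.253, 1.146, -0.696], 'tcp_pos': [443.621, 208.221, 141.122], 'ft_force': [-1.773, 0.356, 3.475], 'ft_torque': [-0.08, 0.394, -0.073], 'opening': 57.982}
dpos [-0.0002  0.0003  0.0131] drot [0.0008 0.0004 0.    ] yaw0 91.7
```

Request:
jog_arm --plan '[{"delta_pos": [0, 0, -0.0002], "delta_rot": [0, 0, -0.12], "hand": 0.3}, {"delta_pos": [0, 0, -0.0005], "delta_rot": [0, 0, -0.24], "hand": 0.3}, {"delta_pos": [0, 0, -0.0008], "delta_rot": [0, 0, -0.36], "hand": 0.3}, {"delta_pos": [0, 0, -0.0011], "delta_rot": [0, 0, -0.48], "hand": 0.3}, {"delta_pos": [0, 0, -0.0014], "delta_rot": [0, 0, -0.6], "hand": 0.3}]'

```text
time: 10.48
tcp_pos: [443.8, 208.3, 142.7]
eef_rot: [1.413, 2.804, 0.001]
ft_force: [0.4, 1.4, 0.7]
opening: 58.0
```

Request:
jog_arm --plan '[{"delta_pos": [0, 0, -0.0002], "delta_rot": [0, 0, -0.12], "hand": 0.3}, {"delta_pos": [0, 0, -0.0005], "delta_rot": [0, 0, -0.24], "hand": 0.3}, {"delta_pos": [0, 0, -0.0008], "delta_rot": [0, 0, -0.36], "hand": 0.3}, {"delta_pos": [0, 0, -0.0011], "delta_rot": [0, 0, -0.48], "hand": 0.3}, {"delta_pos": [0, 0, -0.0014], "delta_rot": [0, 0, -0.58], "hand": 0.3}]'

```text
time: 10.9
tcp_pos: [443.9, 208.5, 144.2]
eef_rot: [0.54, 3.093, 0.001]
ft_force: [-0.6, 1.7, 0.4]
opening: 58.4
```

```bash
python3 - <<'E'
from h import *
rep()
E
```

```text
{'time': 10.9, 'q': [0.604, 0.372, -1.305, 1.873, 0.388, 1.192, 0.394], 'tcp_pos': [443.857, 208.464, 144.221], 'ft_force': [-0.591, 1.681, 0.397], 'ft_torque': [0.291, 0.079, -0.086], 'opening': 58.393}
dpos [-0.0002 -0.0004  0.0162] drot [0.0009 0.0015 0.    ] yaw0 160.21
```

Request:
jog_arm --plan '[{"delta_pos": [0, 0, 0], "delta_rot": [0, 0, 0], "hand": 0.85}, {"delta_pos": [0, -0.0004, 0], "delta_rot": [0, 0, 0], "hand": 1}, {"delta_pos": [0, -0.0004, 0], "delta_rot": [0, 0, 0], "hand": 1}, {"delta_pos": [0, -0.0004, 0], "delta_rot": [0, 0, 0.08], "hand": 1}, {"delta_pos": [0, -0.0004, 0], "delta_rot": [0, 0, 0.2], "hand": 1}]'

```text
time: 11.32
tcp_pos: [443.7, 208.0, 144.2]
eef_rot: [0.854, 3.022, 0.001]
ft_force: [-0.6, -0.2, 0.1]
opening: 85.4
```

```bash
python3 - <<'E'
from h import *
rep()
s=state();f=grab_frame("wrist"); cv2.imwrite("pics/w6.png",f["img"])
E
```

```text
{'time': 11.317, 'q': [0.579, 0.344, -1.262, 1.874, 0.355, 1.181, 0.216], 'tcp_pos': [443.747, 208.029, 144.19], 'ft_force': [-0.57, -0.154, 0.071], 'ft_torque': [0.054, -0.005, -0.019], 'opening': 85.442}
dpos [-0.0001  0.      0.0162] drot [0.0013 0.0011 0.    ] yaw0 148.45
```

View pics/w6.png

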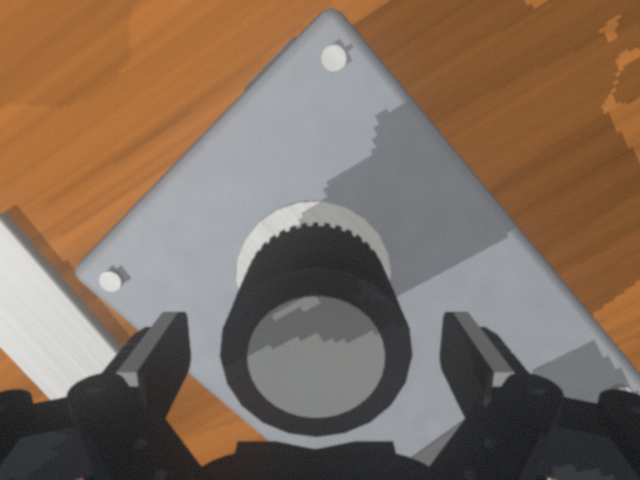

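Request:
jog_arm --plan '[{"delta_pos": [0, 0, 0], "delta_rot": [0, 0, 0.12], "hand": 1}, {"delta_pos": [0, 0, 0], "delta_rot": [0, 0, 0.24], "hand": 1}, {"delta_pos": [0, 0, 0], "delta_rot": [0, 0, 0.36], "hand": 1}, {"delta_pos": [0, 0, 0], "delta_rot": [0, 0, 0.48], "hand": 1}, {"delta_pos": [0, 0, 0], "delta_rot": [0, 0, 0.6], "hand": 1}]'

```text
time: 11.78
tcp_pos: [443.8, 208.2, 144.6]
eef_rot: [1.729, 2.62, 0.002]
ft_force: [-0.7, -0.3, -0.2]
opening: 85.5
```

Request:
jog_arm --plan '[{"delta_pos": [0, 0, 0], "delta_rot": [0, 0, 0.12], "hand": 1}, {"delta_pos": [0, 0, 0], "delta_rot": [0, 0, 0.24], "hand": 1}, {"delta_pos": [0, 0, 0], "delta_rot": [0, 0, 0.36], "hand": 1}, {"delta_pos": [0, 0, 0], "delta_rot": [0, 0, 0.48], "hand": 1}, {"delta_pos": [0, 0, 0], "delta_rot": [0, 0, 0.6], "hand": 1}]'

```text
time: 12.2
tcp_pos: [443.9, 208.2, 144.7]
eef_rot: [2.431, 1.986, 0.004]
ft_force: [-0.9, -0.4, 0.4]
opening: 85.8
```

Request:
jog_arm --plan '[{"delta_pos": [0, 0, 0], "delta_rot": [0, 0, 0.12], "hand": 1}, {"delta_pos": [0, 0, 0], "delta_rot": [0, 0, 0.24], "hand": 1}, {"delta_pos": [0, 0, 0], "delta_rot": [0, 0, 0.36], "hand": 1}, {"delta_pos": [0, 0, 0], "delta_rot": [0, 0, 0.48], "hand": 1}, {"delta_pos": [0, 0, 0], "delta_rot": [0, 0, 0.6], "hand": 1}]'

```text
time: 12.62
tcp_pos: [443.9, 208.2, 144.9]
eef_rot: [2.913, 1.172, 0.005]
ft_force: [-0.5, 0.2, -0.9]
opening: 85.6
```

Request:
jog_arm --plan '[{"delta_pos": [0, 0, 0.0005], "delta_rot": [0, 0, 0.12], "hand": 1}, {"delta_pos": [0, 0, 0.0005], "delta_rot": [0, 0, 0.24], "hand": 1}, {"delta_pos": [0, 0, 0.0005], "delta_rot": [0, 0, 0.36], "hand": 1}, {"delta_pos": [0, 0, 0.0005], "delta_rot": [0, 0, 0.48], "hand": 1}, {"delta_pos": [0, 0, 0.0005], "delta_rot": [0, 0, 0.6], "hand": 1}]'

```text
time: 13.03
tcp_pos: [444.0, 208.3, 144.5]
eef_rot: [3.131, 0.252, 0.006]
ft_force: [0.1, 0.2, 0.2]
opening: 85.5
```

```bash
python3 - <<'E'
from h import *
rep()
to([444.0,208,143.5],-13)
E
```

```text
{'time': 13.033, 'q': [0.263, 0.195, -0.862, 1.885, 0.166, 1.131, -2.07], 'tcp_pos': [443.98, 208.296, 144.525], 'ft_force': [0.126, 0.152, 0.22], 'ft_torque': [-0.038, 0.011, -0.001], 'opening': 85.498}
dpos [-0.0002  0.0003  0.0165] drot [ 0.0012 -0.004  -0.    ] yaw0 9.19
dpos [-0.      0.0003  0.001 ] drot [ 0.0004 -0.0042  0.3872] yaw0 9.19
```

Request:
jog_arm --plan '[{"delta_pos": [0, 0.0003, 0.001], "delta_rot": [0, -0.004, 0.12], "hand": 1}, {"delta_pos": [0, 0.0003, 0.001], "delta_rot": [0, -0.004, 0.24], "hand": 1}, {"delta_pos": [0, 0.0003, 0.001], "delta_rot": [0, -0.004, 0.36], "hand": 1}, {"delta_pos": [0, 0.0003, 0.001], "delta_rot": [0, -0.004, 0.38], "hand": 1}, {"delta_pos": [0, 0.0003, 0.001], "delta_rot": [0, -0.004, 0.38], "hand": 0.75}]' --squeeze 80

```text
time: 13.45
tcp_pos: [444.0, 208.1, 143.7]
eef_rot: [3.123, -0.34, 0.001]
ft_force: [0.2, 0.3, 0.3]
opening: 75.7
```

Request:
jog_arm --plan '[{"delta_pos": [0, 0, 0.0003], "delta_rot": [0, 0, 0], "hand": 0.3}, {"delta_pos": [0, 0, 0.0003], "delta_rot": [0, 0, 0], "hand": 0.3}, {"delta_pos": [0, 0, 0], "delta_rot": [0, 0, 0], "hand": 0.3}, {"delta_pos": [0, 0, 0], "delta_rot": [0, 0, 0], "hand": 0.3}, {"delta_pos": [0, 0, 0], "delta_rot": [0, 0, 0], "hand": 0.3}]'

```text
time: 13.87
tcp_pos: [444.1, 208.2, 144.0]
eef_rot: [3.123, -0.338, 0.001]
ft_force: [-3.3, -0.8, 6.1]
opening: 57.8
```

```bash
python3 - <<'E'
from h import *
rep()
E
```

```text
{'time': 13.867, 'q': [0.224, 0.189, -0.817, 1.884, 0.153, 1.131, -2.436], 'tcp_pos': [444.097, 208.181, 143.956], 'ft_force': [-3.337, -0.752, 6.134], 'ft_torque': [-0.243, 0.511, 0.064], 'opening': 57.849}
dpos [-0.0002  0.0002  0.016 ] drot [ 0.0004 -0.0009 -0.    ] yaw0 -12.35
```

Request:
jog_arm --plan '[{"delta_pos": [0, 0, -0.0008], "delta_rot": [0, 0, -0.12], "hand": 0.3}, {"delta_pos": [0, 0, -0.0015], "delta_rot": [0, 0, -0.24], "hand": 0.3}, {"delta_pos": [0, 0, -0.0021], "delta_rot": [0, 0, -0.36], "hand": 0.3}, {"delta_pos": [0, 0, -0.0026], "delta_rot": [0, 0, -0.48], "hand": 0.3}, {"delta_pos": [0, 0, -0.003], "delta_rot": [0, 0, -0.6], "hand": 0.3}]'

```text
time: 14.28
tcp_pos: [443.1, 208.0, 145.8]
eef_rot: [3.081, 0.611, -0.002]
ft_force: [-0.1, 1.6, -8.6]
opening: 57.9
```

```bash
python3 - <<'E'
from h import *
rep()
E
```

```text
{'time': 14.283, 'q': [0.288, 0.202, -0.889, 1.88, 0.172, 1.14, -1.843], 'tcp_pos': [443.105, 208.003, 145.752], 'ft_force': [-0.085, 1.581, -8.647], 'ft_torque': [0.344, 0.062, -0.216], 'opening': 57.924}
dpos [0.0008 0.0003 0.0178] drot [-0.      0.0016 -0.    ] yaw0 22.44
```

Request:
jog_arm --plan '[{"delta_pos": [0.0003, 0, -0.001], "delta_rot": [0, 0, -0.12], "hand": 0.3}, {"delta_pos": [0.0006, 0, -0.0014], "delta_rot": [0, 0, -0.24], "hand": 0.3}, {"delta_pos": [0.0006, 0, -0.0017], "delta_rot": [0, 0, -0.36], "hand": 0.3}, {"delta_pos": [0.0006, 0, -0.002], "delta_rot": [0, 0, -0.48], "hand": 0.3}, {"delta_pos": [0.0006, 0, -0.0024], "delta_rot": [0, 0, -0.6], "hand": 0.3}]'

```text
time: 14.7
tcp_pos: [442.8, 207.9, 147.3]
eef_rot: [-2.757, -1.504, 0.006]
ft_force: [-2.4, -0.6, -5.6]
opening: 57.8
```

```bash
python3 - <<'E'
from h import *
rep()
E
```

```text
{'time': 14.7, 'q': [0.357, 0.221, -0.97, 1.875, 0.198, 1.151, -1.256], 'tcp_pos': [442.772, 207.884, 147.271], 'ft_force': [-2.433, -0.621, -5.622], 'ft_torque': [-0.101, 0.386, -0.18], 'opening': 57.842}
dpos [0.0008 0.0009 0.0193] drot [-0.0025  0.0028 -0.    ] yaw0 57.22
```

Request:
jog_arm --plan '[{"delta_pos": [0.0003, 0.0003, -0.001], "delta_rot": [-0.001, 0.001, -0.12], "hand": 0.3}, {"delta_pos": [0.0006, 0.0006, -0.0014], "delta_rot": [-0.002, 0.002, -0.24], "hand": 0.3}, {"delta_pos": [0.0006, 0.0006, -0.0017], "delta_rot": [-0.002, 0.002, -0.36], "hand": 0.3}, {"delta_pos": [0.0006, 0.0006, -0.002], "delta_rot": [-0.002, 0.002, -0.48], "hand": 0.3}, {"delta_pos": [0.0006, 0.0006, -0.0024], "delta_rot": [-0.002, 0.002, -0.6], "hand": 0.3}]'

```text
time: 15.12
tcp_pos: [442.7, 207.3, 148.8]
eef_rot: [-2.181, -2.258, 0.005]
ft_force: [-2.6, -1.3, -4.5]
opening: 58.1
```

```bash
python3 - <<'E'
from h import *
rep()
E
```

```text
{'time': 15.117, 'q': [0.435, 0.246, -1.062, 1.872, 0.232, 1.161, -0.674], 'tcp_pos': [442.729, 207.328, 148.804], 'ft_force': [-2.63, -1.316, -4.534], 'ft_torque': [-0.242, 0.384, -0.091], 'opening': 58.071}
dpos [0.0006 0.0013 0.0208] drot [-0.0034  0.0007 -0.    ] yaw0 91.99
```

Request:
jog_arm --plan '[{"delta_pos": [0.0003, 0.0003, -0.001], "delta_rot": [-0.001, 0, -0.12], "hand": 0.3}, {"delta_pos": [0.0005, 0.0006, -0.0014], "delta_rot": [-0.003, 0, -0.24], "hand": 0.3}, {"delta_pos": [0.0005, 0.0006, -0.0017], "delta_rot": [-0.003, 0, -0.36], "hand": 0.3}, {"delta_pos": [0.0005, 0.0006, -0.002], "delta_rot": [-0.003, 0, -0.48], "hand": 0.3}, {"delta_pos": [0.0005, 0.0006, -0.0024], "delta_rot": [-0.003, 0, -0.6], "hand": 0.3}]'

```text
time: 15.53
tcp_pos: [442.7, 207.0, 150.6]
eef_rot: [-1.407, -2.807, 0.003]
ft_force: [-2.4, -2.9, 0.1]
opening: 57.6
```

```bash
python3 - <<'E'
from h import *
rep()
E
```

```text
{'time': 15.533, 'q': [0.519, 0.283, -1.169, 1.868, 0.282, 1.177, -0.105], 'tcp_pos': [442.722, 207.021, 150.602], 'ft_force': [-2.418, -2.896, 0.129], 'ft_torque': [-0.588, 0.512, -0.044], 'opening': 57.571}
dpos [0.0001 0.0016 0.0226] drot [-0.0024 -0.0004  0.    ] yaw0 126.74
```

Request:
jog_arm --plan '[{"delta_pos": [0, 0.0003, -0.0008], "delta_rot": [-0.001, 0, -0.1], "hand": 0.3}, {"delta_pos": [0, 0.0006, -0.0014], "delta_rot": [-0.002, 0, -0.2], "hand": 0.3}, {"delta_pos": [0, 0.0006, -0.0019], "delta_rot": [-0.002, 0, -0.3], "hand": 0.3}, {"delta_pos": [0, 0.0006, -0.0023], "delta_rot": [-0.002, 0, -0.36], "hand": 0.3}, {"delta_pos": [0, 0.0006, -0.0025], "delta_rot": [-0.002, 0, -0.36], "hand": 0.3}]'

```text
time: 15.95
tcp_pos: [443.6, 207.4, 153.5]
eef_rot: [-0.875, -3.017, -0.001]
ft_force: [-0.7, -1.2, 5.3]
opening: 58.1
```

```bash
python3 - <<'E'
from h import *
rep()
E
```

```text
{'time': 15.95, 'q': [0.574, 0.315, -1.243, 1.864, 0.321, 1.192, 0.23], 'tcp_pos': [443.628, 207.384, 153.464], 'ft_force': [-0.744, -1.246, 5.312], 'ft_torque': [-0.241, 0.107, 0.041], 'opening': 58.061}
dpos [0.0001 0.0007 0.0255] drot [ 0.0006 -0.0006 -0.    ] yaw0 147.66
```

Request:
jog_arm --plan '[{"delta_pos": [0, 0, -0.004], "delta_rot": [0, 0, 0], "hand": 0.3}, {"delta_pos": [0, 0, -0.009], "delta_rot": [0, 0, 0], "hand": 0.3}, {"delta_pos": [0, 0, -0.015], "delta_rot": [0, 0, 0], "hand": 0.3}, {"delta_pos": [0, 0, -0.022], "delta_rot": [0, 0, 0], "hand": 0.3}, {"delta_pos": [0, 0, -0.03], "delta_rot": [0, 0, 0], "hand": 0.3}]'

```text
time: 16.37
tcp_pos: [443.4, 207.2, 183.8]
eef_rot: [-0.874, -3.017, -0.001]
ft_force: [0.6, 1.1, -1.3]
opening: 58.1
```

```bash
python3 - <<'E'
from h import *
rep()
E
```

```text
{'time': 16.367, 'q': [0.613, 0.275, -1.273, 1.826, 0.276, 1.245, 0.266], 'tcp_pos': [443.413, 207.216, 183.798], 'ft_force': [0.561, 1.052, -1.272], 'ft_torque': [0.006, -0.058, -0.024], 'opening': 58.087}
dpos [-0.      0.0009  0.0558] drot [ 0.0002 -0.001  -0.    ] yaw0 147.67
```

Request:
jog_arm --plan '[{"delta_pos": [0, 0, -0.012], "delta_rot": [0, 0, 0], "hand": 0.3}, {"delta_pos": [0, 0, -0.03], "delta_rot": [0, 0, 0], "hand": 0.3}, {"delta_pos": [0, 0, -0.05], "delta_rot": [0, 0, 0], "hand": 0.3}, {"delta_pos": [0, 0, -0.065], "delta_rot": [0, 0, 0], "hand": 0.3}, {"delta_pos": [0, 0, -0.07], "delta_rot": [0, 0, 0], "hand": 0.3}]'

```text
time: 16.78
tcp_pos: [444.1, 207.8, 256.5]
eef_rot: [0.874, 3.016, 0.003]
ft_force: [-0.4, 0.6, -1.2]
opening: 57.6
```

```bash
python3 - <<'E'
from h import *
show()
to([480,0,250]);to([512,-206,250])
f=grab_frame("scene"); cv2.imwrite("pics/s7.png",f["img"])
E
```

```text
{'time': 16.783, 'q': [0.691, 0.191, -1.325, 1.722, 0.19, 1.374, 0.34], 'tcp_pos': [444.133, 207.83, 256.526], 'ft_force': [-0.416, 0.638, -1.246], 'ft_torque': [-0.003, -0.045, 0.015], 'opening': 57.57}
dpos [-0.1414 -0.1565  0.0063] drot [0.0022 0.0012 0.    ] yaw0 147.69
dpos [-0.2786 -0.3135  0.0062] drot [0.0022 0.0012 0.    ] yaw0 147.69
```

View pics/s7.png

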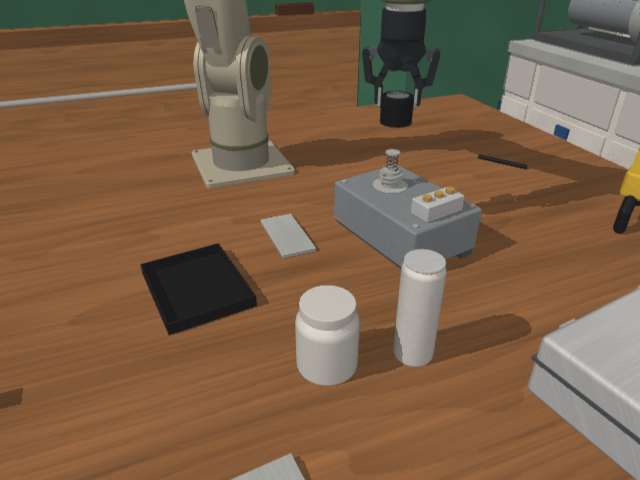

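Request:
jog_arm --plan '[{"delta_pos": [-0.013, -0.015, 0], "delta_rot": [0, 0, 0], "hand": 0.3}, {"delta_pos": [-0.033, -0.037, 0], "delta_rot": [0, 0, 0], "hand": 0.3}, {"delta_pos": [-0.057, -0.063, 0], "delta_rot": [0, 0, 0], "hand": 0.3}, {"delta_pos": [-0.081, -0.089, 0], "delta_rot": [0, 0, 0], "hand": 0.3}, {"delta_pos": [-0.105, -0.115, 0], "delta_rot": [0, 0, 0], "hand": 0.3}]'

```text
time: 17.25
tcp_pos: [471.0, 52.6, 255.6]
eef_rot: [0.874, 3.016, 0.001]
ft_force: [-0.2, 1.4, -1.2]
opening: 57.8
```

```bash
python3 - <<'E'
from h import *
show()
to([512,-206,250])
E
```

```text
{'time': 17.25, 'q': [1.042, 0.091, -1.281, 1.76, 0.09, 1.355, 0.749], 'tcp_pos': [471.03, 52.607, 255.553], 'ft_force': [-0.186, 1.427, -1.169], 'ft_torque': [-0.059, -0.073, 0.039], 'opening': 57.785}
dpos [-0.1728 -0.1967  0.0056] drot [0.001  0.0014 0.    ] yaw0 147.69
```

Request:
jog_arm --plan '[{"delta_pos": [-0.024, -0.027, 0], "delta_rot": [0, 0, 0], "hand": 0.3}, {"delta_pos": [-0.048, -0.054, 0], "delta_rot": [0, 0, 0], "hand": 0.3}, {"delta_pos": [-0.072, -0.082, 0], "delta_rot": [0, 0, 0], "hand": 0.3}, {"delta_pos": [-0.096, -0.109, 0], "delta_rot": [0, 0, 0], "hand": 0.3}, {"delta_pos": [-0.118, -0.134, 0], "delta_rot": [0, 0, 0], "hand": 0.3}]'

```text
time: 17.67
tcp_pos: [498.6, -126.3, 254.8]
eef_rot: [0.876, 3.016, -0.0]
ft_force: [1.0, -0.1, -0.7]
opening: 57.9
```

```bash
python3 - <<'E'
from h import *
show()
to([512,-206,230])
E
```

```text
{'time': 17.667, 'q': [1.179, 0.226, -1.146, 1.671, 0.21, 1.38, 1.009], 'tcp_pos': [498.648, -126.259, 254.765], 'ft_force': [1.019, -0.096, -0.674], 'ft_torque': [0.006, -0.028, -0.034], 'opening': 57.933}
dpos [-0.054  -0.0602  0.0248] drot [0.0001 0.0007 0.    ] yaw0 147.62
```

Request:
jog_arm --plan '[{"delta_pos": [-0.022, -0.025, 0.01], "delta_rot": [0, 0, 0], "hand": 0.3}, {"delta_pos": [-0.042, -0.046, 0.025], "delta_rot": [0, 0, 0], "hand": 0.3}, {"delta_pos": [-0.054, -0.06, 0.045], "delta_rot": [0, 0, 0], "hand": 0.3}, {"delta_pos": [-0.054, -0.06, 0.065], "delta_rot": [0, 0, 0], "hand": 0.3}, {"delta_pos": [-0.054, -0.06, 0.075], "delta_rot": [0, 0, 0], "hand": 0.3}]'

```text
time: 18.08
tcp_pos: [510.6, -206.7, 176.5]
eef_rot: [-0.878, -3.013, -0.002]
ft_force: [-0.5, 0.4, -0.5]
opening: 58.0
```

```bash
python3 - <<'E'
from h import *
show()
to([512,-206,60])
s=state();f=grab_frame("wrist"); cv2.imwrite("pics/w8.png",f["img"])
f=grab_frame("scene"); cv2.imwrite("pics/s8.png",cv2.resize(f["img"][150:350,80:340],None,fx=3,fy=3))
E
```

```text
{'time': 18.083, 'q': [1.166, 0.392, -1.05, 1.688, 0.352, 1.272, 1.045], 'tcp_pos': [510.614, -206.737, 176.45], 'ft_force': [-0.541, 0.355, -0.489], 'ft_torque': [0.059, 0.052, 0.026], 'opening': 57.972}
dpos [-0.0012  0.0013  0.1164] drot [ 0.0003 -0.0036 -0.    ] yaw0 147.5
```

View pics/w8.png

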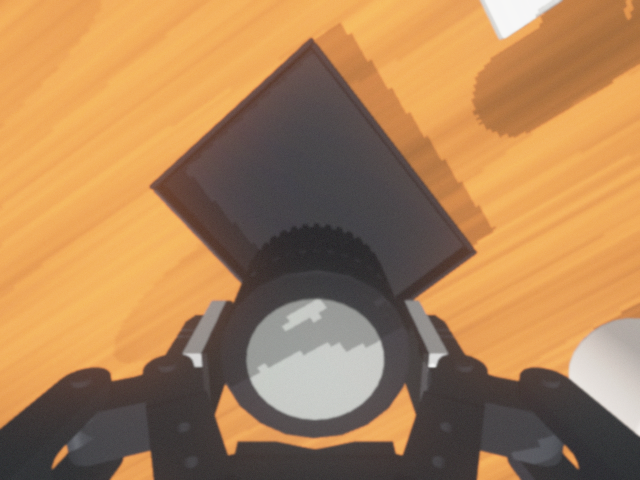

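View pics/s8.png

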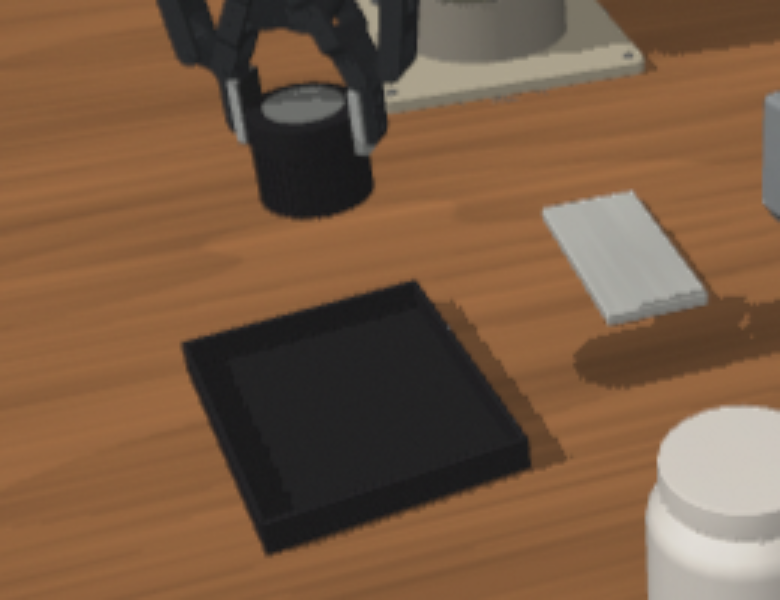

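```bash
python3 - <<'E'
from h import *
s=state();f=grab_frame("wrist")
def at(uv,z=22):
    o,d=wray(f,s,uv); return (o+d*(z-o[2])/d[2])[:2]
a,b,c=at((476,253)),at((152,186)),at((312,38)); print(a,b,c,(a+b)/2)
to([512,-206,60])
E
```

```text
[ 596.08649152 -117.78769965] [ 429.53502401 -288.16004567] [ 409.36225025 -142.02240368] [ 512.81075777 -202.97387266]
dpos [-0.0008 -0.001   0.1195] drot [ 0.0003 -0.0008 -0.    ] yaw0 147.71
```

Request:
jog_arm --plan '[{"delta_pos": [0, -0.002, 0.02], "delta_rot": [0, 0, 0], "hand": 0.3}, {"delta_pos": [0, -0.002, 0.05], "delta_rot": [0, 0, 0], "hand": 0.3}, {"delta_pos": [0, -0.002, 0.08], "delta_rot": [0, 0, 0], "hand": 0.3}, {"delta_pos": [0, -0.002, 0.105], "delta_rot": [0, 0, 0], "hand": 0.3}, {"delta_pos": [0, -0.002, 0.12], "delta_rot": [0, 0, 0], "hand": 0.3}]'

```text
time: 18.65
tcp_pos: [510.5, -205.7, 58.5]
eef_rot: [-0.872, -3.017, -0.001]
ft_force: [0.5, 0.4, -1.5]
opening: 57.9
```

```bash
python3 - <<'E'
from h import *
show()
to([512,-205,32])
E
```

```text
{'time': 18.65, 'q': [1.086, 0.526, -0.963, 1.805, 0.488, 1.072, 0.951], 'tcp_pos': [510.467, -205.72, 58.477], 'ft_force': [0.495, 0.365, -1.521], 'ft_torque': [-0.026, 0.052, 0.015], 'opening': 57.869}
dpos [-0.0009  0.0014  0.0265] drot [-0.     -0.0014  0.    ] yaw0 147.77
```

Request:
jog_arm --plan '[{"delta_pos": [0, 0, 0.005], "delta_rot": [0, -0.001, 0], "hand": 0.3}, {"delta_pos": [0, 0, 0.012], "delta_rot": [0, -0.001, 0], "hand": 0.3}, {"delta_pos": [0, 0, 0.018], "delta_rot": [0, -0.001, 0], "hand": 0.3}, {"delta_pos": [0, 0, 0.023], "delta_rot": [0, -0.001, 0], "hand": 0.3}, {"delta_pos": [0, 0, 0.025], "delta_rot": [0, -0.001, 0], "hand": 0.3}]'

```text
time: 19.07
tcp_pos: [510.7, -205.9, 33.6]
eef_rot: [0.872, 3.018, -0.0]
ft_force: [-0.6, -0.6, -1.6]
opening: 57.7
```

```bash
python3 - <<'E'
from h import *
show()
f=grab_frame("scene"); cv2.imwrite("pics/s9.png",cv2.resize(f["img"][200:340,110:290],None,fx=4,fy=4))
to([512,-205,27])
E
```

```text
{'time': 19.067, 'q': [1.065, 0.558, -0.938, 1.822, 0.522, 1.031, 0.928], 'tcp_pos': [510.728, -205.854, 33.637], 'ft_force': [-0.632, -0.603, -1.623], 'ft_torque': [0.026, 0.028, 0.04], 'opening': 57.669}
dpos [-0.0008  0.0015  0.0065] drot [-0.0001 -0.      0.    ] yaw0 147.76
```

View pics/s9.png

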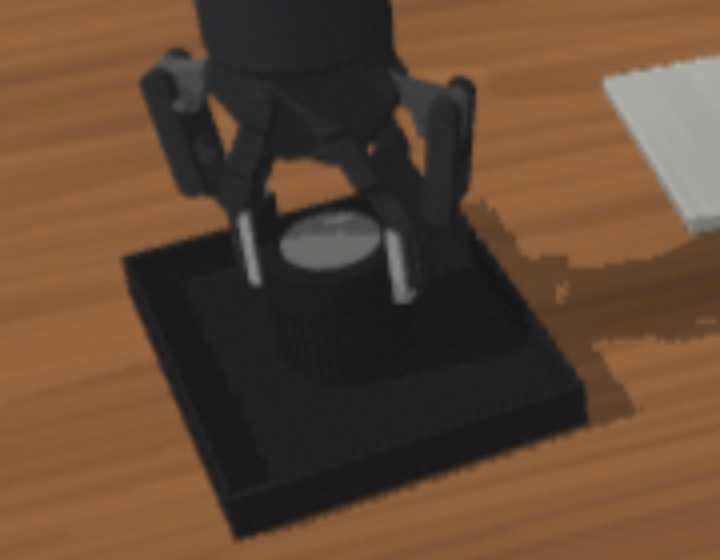

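Cap hangs just above the tray floor, about centred. Creep down until contact.

Request:
jog_arm --plan '[{"delta_pos": [0, 0, 0.001], "delta_rot": [0, 0, 0], "hand": 0.3}, {"delta_pos": [0, 0, 0.002], "delta_rot": [0, 0, 0], "hand": 0.3}, {"delta_pos": [0, 0, 0.003], "delta_rot": [0, 0, 0], "hand": 0.3}, {"delta_pos": [0, 0, 0.004], "delta_rot": [0, 0, 0], "hand": 0.3}, {"delta_pos": [0, 0, 0.004], "delta_rot": [0, 0, 0], "hand": 0.3}]'

```text
time: 19.53
tcp_pos: [510.5, -205.9, 29.4]
eef_rot: [-0.872, -3.018, 0.0]
ft_force: [-0.2, 0.7, -1.1]
opening: 57.7
```

Request:
jog_arm --plan '[{"delta_pos": [0, 0, 0.0005], "delta_rot": [0, 0, 0], "hand": 0.3}, {"delta_pos": [0, 0, 0.001], "delta_rot": [0, 0, 0], "hand": 0.3}, {"delta_pos": [0, 0, 0.0015], "delta_rot": [0, 0, 0], "hand": 0.3}, {"delta_pos": [0, 0, 0.002], "delta_rot": [0, 0, 0], "hand": 0.3}, {"delta_pos": [0, 0, 0.002], "delta_rot": [0, 0, 0], "hand": 0.3}]'

```text
time: 19.95
tcp_pos: [510.5, -205.8, 28.4]
eef_rot: [-0.872, -3.018, 0.002]
ft_force: [-6.0, 1.7, 13.0]
opening: 57.8
```

Request:
jog_arm --plan '[{"delta_pos": [0, 0, 0], "delta_rot": [0, 0, 0], "hand": 0.3}, {"delta_pos": [0, 0, 0], "delta_rot": [0, 0, 0], "hand": 0.3}, {"delta_pos": [0, 0, 0], "delta_rot": [0, 0, 0], "hand": 0.7}, {"delta_pos": [0, 0, 0], "delta_rot": [0, 0, 0], "hand": 0.75}, {"delta_pos": [0, 0, 0], "delta_rot": [0, 0, 0], "hand": 0.8}]' --squeeze 25

```text
time: 20.37
tcp_pos: [510.5, -205.8, 28.3]
eef_rot: [-0.872, -3.018, 0.001]
ft_force: [0.1, 0.1, -0.0]
opening: 68.4
```

Request:
jog_arm --plan '[{"delta_pos": [0, 0, 0], "delta_rot": [0, 0, 0], "hand": 0.95}, {"delta_pos": [0, 0, 0], "delta_rot": [0, 0, 0], "hand": 1}, {"delta_pos": [0, 0, 0], "delta_rot": [0, 0, 0], "hand": 1}]'

```text
time: 20.62
tcp_pos: [510.6, -205.8, 28.3]
eef_rot: [-0.872, -3.018, 0.001]
ft_force: [-0.4, -0.4, 0.6]
opening: 85.3
```

```bash
python3 - <<'E'
from h import *
show()
f=grab_frame("wrist"); cv2.imwrite("pics/w10.png",f["img"])
E
```

```text
{'time': 20.617, 'q': [1.06, 0.565, -0.932, 1.825, 0.529, 1.023, 0.922], 'tcp_pos': [510.575, -205.826, 28.289], 'ft_force': [-0.411, -0.441, 0.599], 'ft_torque': [-0.058, 0.008, 0.042], 'opening': 85.275}
```

View pics/w10.png

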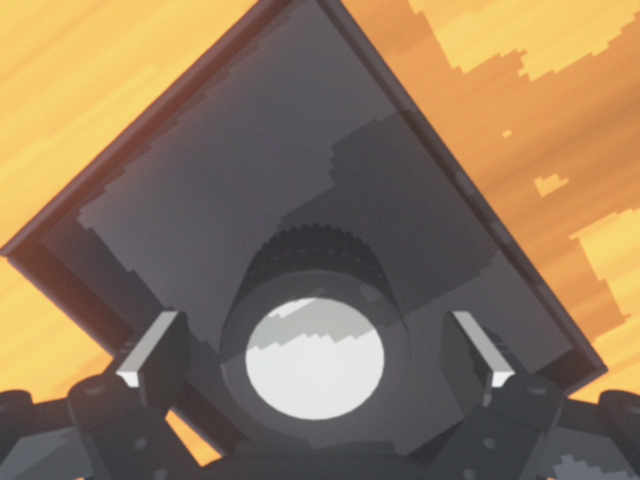

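Cap stands upright in the tray (disc at (315,358)), fingers clear on both sides. Retreat straight up.

Request:
jog_arm --plan '[{"delta_pos": [0, 0, -0.01], "delta_rot": [0, 0, 0], "hand": 1}, {"delta_pos": [0, 0, -0.03], "delta_rot": [0, 0, 0], "hand": 1}, {"delta_pos": [0, 0, -0.06], "delta_rot": [0, 0, 0], "hand": 1}, {"delta_pos": [0, 0, -0.09], "delta_rot": [0, 0, 0], "hand": 1}, {"delta_pos": [0, 0, -0.12], "delta_rot": [0, 0, 0], "hand": 1}]'

```text
time: 21.08
tcp_pos: [510.6, -205.3, 150.3]
eef_rot: [-0.871, -3.018, 0.001]
ft_force: [-0.0, -0.7, 0.2]
opening: 85.4
```

Request:
jog_arm --plan '[{"delta_pos": [0, 0, -0.03], "delta_rot": [0, 0, 0], "hand": 1}, {"delta_pos": [0, 0, -0.06], "delta_rot": [0, 0, 0], "hand": 1}, {"delta_pos": [0, 0, -0.08], "delta_rot": [0, 0, 0], "hand": 1}, {"delta_pos": [0, 0, -0.08], "delta_rot": [0, 0, 0], "hand": 1}, {"delta_pos": [0, 0, -0.08], "delta_rot": [0, 0, 0], "hand": 1}]'

```text
time: 21.5
tcp_pos: [511.1, -205.3, 231.8]
eef_rot: [0.871, 3.017, -0.002]
ft_force: [0.1, 0.2, -0.3]
opening: 85.3
```

```bash
python3 - <<'E'
from h import *
show()
f=grab_frame("scene"); cv2.imwrite("pics/s11.png",f["img"])
s=state();w=grab_frame("wrist"); cv2.imwrite("pics/w11.png",w["img"])
print(wproj(w,s,[511,-206,56]))
E
```

```text
{'time': 21.5, 'q': [1.192, 0.34, -1.08, 1.619, 0.307, 1.365, 1.081], 'tcp_pos': [511.089, -205.251, 231.794], 'ft_force': [0.149, 0.24, -0.263], 'ft_torque': [0.043, 0.074, -0.028], 'opening': 85.29}
[313.93798945 214.04649566]
```

View pics/s11.png

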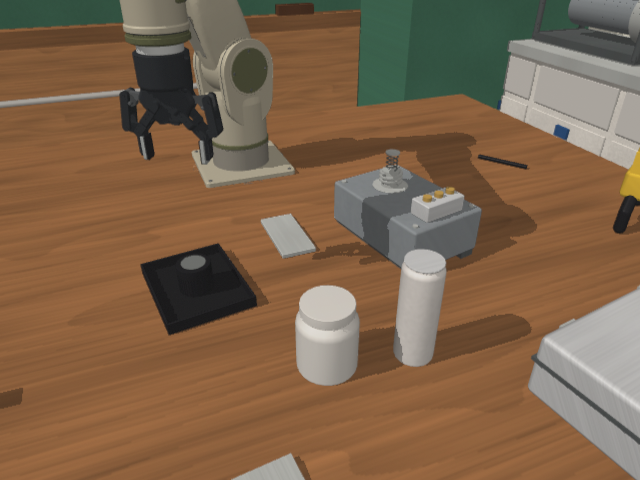

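View pics/w11.png

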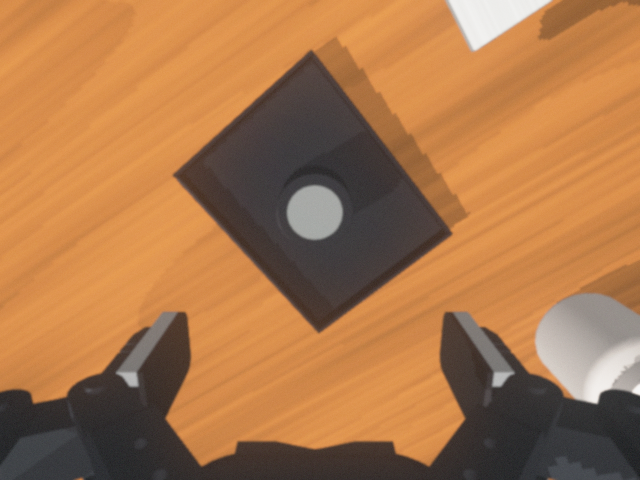

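```bash
python3 -c "
from rig import *
print(finish_job())"
```

```text
the job is handed in; nothing more can be done
None
```

The cap is off the tank and standing flat, open side down, near the middle of the black tray. I handed the job in at about 21.5 s.

- **Unscrewing:** I turned the cap anticlockwise in three grips, raising the tool with the thread. I let go only twice, at about 2.8 and 5.8 rad, both before the thread could have come free. In the last grip I kept a light upward pull. The thread held firm to about 7.6 rad and let go at about 8.2 rad or just after. From there the cap rose freely, and the gripper held it against the spring's push.
- **Setting down:** I lifted the cap clear, carried it over and lowered it slowly. It touched the tray floor with about 13 N, then I opened the fingers and moved straight up.

**Last checks:**
- The wrist view after retreat shows the cap upright, with its top within about 2 pixels of where a cap standing on the tray floor should appear.
- The scene view shows the spring bare on the neck. The steel plate, spray can and tub look unmoved.
- The gripper is touching nothing, at about 230 mm height with near-zero force. No wrist reading went above about 15 N.

**Disagreements:** My two estimates of the tray centre differed by about 3 mm in y, and my estimates of the cap's position by 1–2 mm. The gripper read about 58 mm on the 60 mm cap throughout. None of these affected the result.

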